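Unlatch the ice chest and hold its lid at the inspection mark

TASK

Open the ice chest on the fish stall for inspection: with the lid still shut, turn the wing latch on the ledge at its side until the latch's tongue lies along the black line on the ledge, then lift the lid by its bar handle until the lid is in line with the pointer arm on the other side of the chest (handle bar level with the ball at the pointer's tip). The lid falls shut if let go, so finish while still gripping the handle and holding the lid steady at that angle. Leave the pointer as it is set, the latch along its line, and do not shift the other things on the table.

Things in the scene. Friction and masses are not known exactly. Their poses are not given: they have to be found in the camera images.
- chest: White insulated ice chest, fixed: 220 mm deep (x), 300 wide (y), 110 high. Origin at the centre of its underside; x points from its front (handle side, towards the robot) to its back (hinge side), y to the pointer side, z up. On its -y side is an aluminium ledge, top 122 mm above the table, reaching 61 mm out from the side wall, from x = -140 to +10 mm.
- latch (a joint): Angle of the wing latch about its upright axis (rad). 0: tongue points over the lid (chest +y); grows anticlockwise seen from above; 1.571: tongue points to the chest's front, along the black line. Starts between 0 and 0.45; turns between -0.1 and 2.2 with light friction (0.08 N m), stays where it is left. The tongue blocks the lid until about 1.15.
- latch_grip (a point): Point on the latch's axis, at the height to grip it, 35 mm above the ledge. A black upright wing, 12 mm thick, 44 long, its top 16 mm above this point, its foot 24 mm below; under it a flat steel tongue 16 mm wide, 7 thick, reaching 48 mm from the axis. Wing and tongue lie along this frame's y (tongue to +y); x is across the thickness, z up. Turns with the latch.
- lid (a joint): Opening angle of the lid (rad): 0 shut, level; grows as the front edge rises; stop at 1.4. The lid has an almost free hinge and falls shut when let go. The plate weighs 0.4 to 0.85 kg: about 2 to 5 N at the handle holds it.
- lid_bar (a point): Centre of the lid's steel handle: a round bar 12 mm thick, 140 mm long along this frame's y, a bracket at each end. It lies in the lid's plane, 45 mm ahead of the lid's front edge (39 mm free gap to the edge, open below), 117 mm above the table when shut. Turns with the lid: x points along the lid to the hinge, z square to the lid, up when shut.
- lid_hinge (a point): Middle of the lid's hinge axis, which runs along the chest's y at the top of its back edge, 110 mm above the table. The lid is an aluminium plate 220 x 300 x 14 mm; the bar's centre moves on an arc of radius 265 mm about this axis.
- pointer (a joint): Angle at which the steel pointer arm is set (rad), measured like the lid's: 0 level, growing upward; 0.4 to 0.85. The lid is at the mark when lid equals this value. Stiff, to be left alone.
- pointer_ball (a point): Centre of the 20 mm steel ball at the tip of the pointer, a thin flat steel arm beside a graduated steel arc, 184 mm to the +y side of the chest's middle, on the same axis as the lid. The ball is as far from the hinge as the handle bar: bar and ball are in line (along the chest's y) when the lid is at the mark. x points along the arm to the hinge.
- bowl_in (a point): Bystander: shallow aluminium bowl, 130 mm across, 50 mm high, at the chest's front left corner; point at the centre of its inner floor.
- whetstone: Bystander: grey whetstone block 180 x 60 x 28 mm lying on the table in front of the chest, under the handle; origin at the centre of its underside.
- sauce: Bystander: brown glass sauce bottle, 60 mm across, 150 mm high, beside the chest; origin at the centre of its underside.
- cup: Bystander: white ceramic cup, 68 mm across, 75 mm high, beside the chest; origin at the centre of its underside.
- tape: Bystander: roll of clear tape, 90 mm across, 30 mm high, beside the chest; origin at the centre of its underside.
- jar: Bystander: glass jar with a steel cap, 72 mm across, 80 mm high, beside the chest; origin at the centre of its underside.
- brush: Bystander: brush lying on the table to the left of the chest, beyond the pointer; origin on its underside.
- mark (a point): Front end of the black line on top of the ledge, 122 mm above the table. The line is 4 mm wide and runs from here straight towards the latch's axis, 78 mm away along the chest's +x; the latch hides the last part.

How it is judged:
On the way, in this order (a step that is already met when the one before it is completed fails the run):
1. the latch's tongue lies along the line, lid still shut (value of joint latch between 1.3708 and 1.7708 rad and value of joint lid below 0.06 rad), for 0.2 s.
2. the lid is lifted by its handle to the pointer (angle between the x axis of lid_bar and the x axis of pointer_ball, either way round below 0.08 rad and contact force between the fingers and lid_c1 above 1 N), for 0.2 s.
At the end, for the whole second after the job is handed in: For the whole last second the lid is within 0.08 rad of the pointer's angle and still, the fingers bear on its handle with more than 1 N, the latch's tongue is within 0.2 rad of its line, the pointer has moved less than 12 mm and each bystander less than 40 mm (all of step 2 and velocity of joint lid between -0.06 and 0.06 rad/s and value of joint latch between 1.3708 and 1.7708 rad and distance of pointer_ball from where it was at the start of the episode below 0.012 m and distance of each of bowl_in, whetstone, sauce, cup, tape, jar, brush from where it was at the start of the episode below 0.04 m); the arm keeps its last pose, push and grip.
It fails at once if the pointer's setting is disturbed (distance of pointer_ball from where it was at the start of the episode above 0.012 m).
It fails at once if a bystander is shifted by more than 40 mm (distance of any of bowl_in, whetstone, sauce, cup, tape, jar, brush from where it was at the start of the episode above 0.04 m).
It also fails if it takes over 51 s, if anything falls off the work surface, if the arm or the gripper's body presses on something with over 40 N, if the wrist force passes 120 N, or if a joint passes its speed limit or range.

ROBOT

A 6-joint arm with a two-finger parallel gripper is mounted at the origin on the work surface. World frame = base frame: x ahead of the robot, y to its left, z up, the work surface at z = 0. Lengths are in m, angles in rad, forces in N, time in s.
With the tool pointing down it reaches from about 0.425 to 0.95 m from the base axis. Payload 3.5 kg.
Tool frame: the origin (TCP) lies midway between the tips of the shut fingers; the grasp point (between the pads) lies grasp_offset behind it (grasp_offset is the distance from the TCP to the grasp point, in m); z points along the fingers, y is the direction in which the jaws open and shut (so a half turn about z gives the same grasp; the last joint's range is limited). The gripper opens to 85 mm and grips with 20 to 120 N. Pads are 22 mm wide; open, the fingers measure 114 mm over their backs; the gripper's body (76 mm by 85 mm) begins 54 mm behind the grasp point. The pads swing forward as they close: fully open they stand 13 mm farther back than shut.
Start: joints at [-1.253, 0.286, 1.577, -0, 1.279, -0.15], TCP at [0.304, -0.602, 0.231] pointing down, gripper open.
Joint ranges: [-2.77, 2.77], [-0.9, 2.22], [0.21, 2.48], [-1.53, 4.67], [0.24, 2.81], [-2.84, 2.84]. Speed limits (rad/s): [2.79, 2.79, 3.14, 3.14, 3.14, 3.14].

INTERFACE

Orientations are given as a unit quaternion [x, y, z, w].
In Python, from plant import * gives the robot as it stands.
- The arm moves only by the tool jog_arm, never from a script. Its argument "targets" is text: rows parted by semicolons, each of 7 numbers parted by spaces: the shift along the world's x, y, z in mm, then the turn, a rotation vector about the world's x, y, z in degrees, then the gripper's target within -1 to 1 (fully open at 1, half-way at 0, shut at -1). A call has 1 to 10 rows; each row shifts and turns the pose as measured when the row begins; what a row does not reach is not made up. A row lasts 1/12 s, in which the tool goes at most 41.7 mm and 7.16 degrees, less where a joint would pass 70% of its speed; a pose out of reach is approached as far as the arm can. A call with a gripper value outside its range is refused whole. The fingers move at their own pace and stop on an object; "force" is the grip in N (left out, the last holds). Time passes only in rows, so rows that do not move let the fingers close. It gives the time, the measured TCP pose, the force and the opening at its end, in the units of the state.
- get_state(): the state, without advancing time (a new reading comes with each control period).
- read_camera(name): name is "scene" or "top" or "wrist"; returns a dict with "pixels" (420x560x3 uint8, blue, green, red), "mtx" (3x3 intrinsics, pixels), "dist_coeffs" ([k1, k2, p1, p2, k3] as OpenCV has them; the pictures are not rectified), "world_from_camera" (4x4, takes a point from camera to world coordinates). Camera axes: x right, y up, looking along -z (the intrinsics and any distortion apply to the point x, -y, -z); pixel columns grow to the right and rows downward; lengths in m; the calibration is good to about 2 mm. A picture is of the moment at which its call begins. There is no depth.
- sign_off(): hands the job in, once; it reports no verdict.
Trained networks look in a picture, given as the dict that the camera call returned (one of the last four; its "shot" number tells which), for a name from the list of things; names that differ only in an ending like _2 or _b are one class to them, and where a whole thing is asked for, a point or a joint stands for the part that bears it (a point fixed in the world has none). Each returns a list of dicts, best first, with "p" (0 to 1); they miss things now and then, are a little off and sometimes report something else, mostly with a low value. They report only what shows in the picture. A call takes as long as a camera call.
- spot_in(target, picture): "uv" ([column, row] in pixels, amid what is visible of it).
- silhouettes(target, picture): "mask" (420x560 bool, what is visible of it) and "uv" ([column, row] in pixels, amid what is visible of it).
- mark_of(target, picture): "uv" ([column, row] in pixels: a listed point, or the origin of a listed thing).
The state is a dict: "time": time; "qpos": joint angles; "dq": joint speeds; "joint_efforts": joint torques, N m; "eef_pos": TCP position; "tcp_rot": TCP orientation; "contact_force": force on the tool from outside, world axes, zero at the start; "wrist_torque": the same for the moment, N m; "opening": opening from 0.0 (shut) to 1.0 (fully open).
Only numpy, scipy, OpenCV 4.12 (cv2) and the standard library are available. Lean on these libraries where they do the work, as an engineer would, in place of code of your own. Each camera call takes 0.05 s, during which the arm holds its last target.

## Working session

There is one attempt and no reset: what is moved stays moved. The work goes in short steps, Python scripts to look and compute and a tool call to move; the robot and the scene stay as the last step left them, time stands still between calls to the robot, and variables do not carry over. Pictures are saved under pics/ and viewed, and the job is handed in when it is done.

Besides the shell and the picture viewer there is one more tool, called after ">>>" as name(argument=value, ...) on one line, values as JSON. jog_arm: Moves the arm, as the interface text tells. Its arguments: {"type":"object","properties":{"targets":{"type":"string"},"force":{"type":"number"}},"required":["targets"]}

```bash
ls; mkdir -p pics; cat > h.py <<'E'
from plant import *
import numpy as np, cv2, pickle
def ray(pic,uv):
    K=np.array(pic["mtx"],float);d=np.array(pic["dist_coeffs"],float);T=np.array(pic["world_from_camera"],float)
    p=cv2.undistortPoints(np.array([[uv]],float),K,d)[0,0]
    v=T[:3,:3]@np.array([p[0],-p[1],-1.0]);return T[:3,3],v/np.linalg.norm(v)
def onz(pic,uv,z):
    o,v=ray(pic,uv);return o+v*(z-o[2])/v[2]
def tri(L):
    A=np.zeros((3,3));b=np.zeros(3)
    for pic,uv in L:
        o,v=ray(pic,uv);P=np.eye(3)-np.outer(v,v);A+=P;b+=P@o
    return np.linalg.solve(A,b)
def proj(pic,X):
    K=np.array(pic["mtx"],float);d=np.array(pic["dist_coeffs"],float);T=np.linalg.inv(np.array(pic["world_from_camera"],float))
    X=np.atleast_2d(X);c=X@T[:3,:3].T+T[:3,3];c=c*[1,-1,-1]
    return cv2.projectPoints(c.reshape(-1,1,3),np.zeros(3),np.zeros(3),K,d)[0][:,0]
E
python3 - <<'E'
from h import *
np.set_printoptions(precision=4,suppress=True)
P={}
for n in ["scene","top","wrist"]:
    P[n]=read_camera(n);cv2.imwrite(f"pics/{n}0.png",P[n]["pixels"])
pickle.dump(P,open("p0.pkl","wb"))
for n in P:
    for t in ["chest","latch_grip","lid_bar","lid_hinge","pointer_ball","mark","whetstone","sauce","bowl_in","cup","tape","jar"]:
        r=mark_of(t,P[n])
        print(n,t,[(np.round(x["uv"],1).tolist(),round(x["p"],2)) for x in r[:2]])
s=get_state();print(s); print(grasp_offset if 'grasp_offset' in globals() else None)
E
```

```text
pics
scene chest [([240.9, 263.4], 0.56)]
scene latch_grip [([175.8, 200.3], 0.78)]
scene lid_bar [([245.4, 195.9], 0.82)]
scene lid_hinge [([224.2, 274.1], 0.66)]
scene pointer_ball [([310.3, 181.7], 0.49)]
scene mark [([187.4, 192.7], 0.93)]
scene whetstone [([243.7, 215.6], 0.5)]
scene sauce []
scene bowl_in []
scene cup [([151.8, 226.8], 0.94), ([246.0, 197.4], 0.74)]
scene tape [([334.7, 253.9], 0.58)]
scene jar [([130.0, 258.4], 0.8)]
top chest [([323.9, 194.2], 0.69)]
top latch_grip [([403.9, 216.0], 0.75)]
top lid_bar [([325.6, 248.0], 0.69), ([432.3, 237.9], 0.3)]
top lid_hinge [([333.3, 143.6], 0.84), ([321.3, 250.7], 0.63)]
top pointer_ball [([243.8, 223.0], 0.49)]
top mark [([400.2, 246.3], 0.58)]
top whetstone [([327.7, 260.3], 0.92)]
top sauce [([220.8, 166.6], 0.75)]
top bowl_in [([256.9, 262.1], 0.57), ([404.9, 217.2], 0.44)]
top cup [([434.2, 236.6], 0.81), ([440.4, 182.2], 0.74)]
top tape [([214.2, 215.4], 0.8)]
top jar [([438.1, 182.9], 0.93), ([217.6, 214.7], 0.68)]
wrist chest []
wrist latch_grip []
wrist lid_bar []
wrist lid_hinge []
wrist pointer_ball []
wrist mark []
wrist whetstone []
wrist sauce []
wrist bowl_in []
wrist cup []
wrist tape []
wrist jar []
{'time': 1.95, 'qpos': array([-1.253 ,  0.2863,  1.5767,  0.    ,  1.2786, -0.15  ]), 'dq': array([ 0.0001, -0.0019, -0.0025,  0.0007,  0.0005, -0.0001]), 'joint_efforts': array([ -0.0016, -40.5946, -29.2928,  -0.0002,   0.0006,   0.    ]), 'eef_pos': array([ 0.3044, -0.6025,  0.2313]), 'tcp_rot': array([ 0.9728,  0.2318, -0.    , -0.    ]), 'contact_force': array([ 0.1418, -0.2903,  0.4786]), 'wrist_torque': array([-0.0406,  0.0624, -0.0561]), 'opening': 1.0010850341715545}
0.0187
```

View images.

View pics/scene0.png

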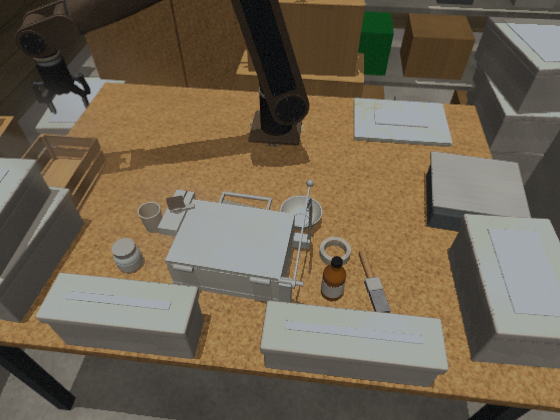

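View pics/top0.png

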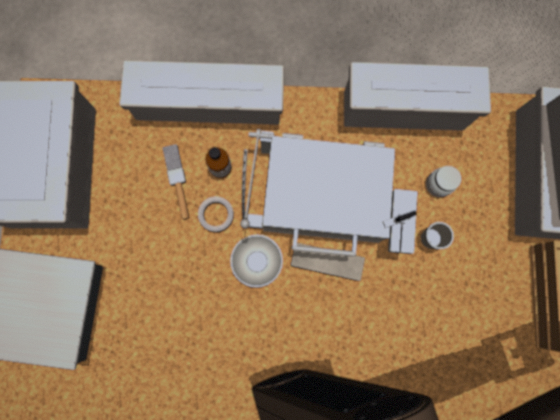

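```bash
python3 - <<'E'
import pickle,sys
import numpy as np,cv2
from h import *
np.set_printoptions(precision=4,suppress=True)
P=pickle.load(open("p0.pkl","rb"));s,t=P["scene"],P["top"]
for p in (s,t): print(p["mtx"],p["dist_coeffs"],p["world_from_camera"])
for n,a,b in [("latch",(175.8,200.3),(403.9,216.)),("bar",(245.4,195.9),(325.6,248)),("hinge",(224.2,274.1),(333.3,143.6)),("ball",(310.3,181.7),(243.8,223)),("mark",(187.4,192.7),(400.2,246.3)),("whet",(243.7,215.6),(327.7,260.3)),("chest",(240.9,263.4),(323.9,194.2))]:
    X=tri([(s,a),(t,b)]);print(n,X,proj(s,X)-a,proj(t,X)-b)
for n,uv in [("sauce",(220.8,166.6)),("cup",(434.2,236.6)),("tape",(214.2,215.4)),("jar",(438.1,182.9)),("bowl",(256.9,262.1))]: print(n,onz(t,uv,0))
for n in P:
  im=P[n]["pixels"]
cv2.imwrite("pics/topz.png",cv2.resize(t["pixels"][120:290,200:460],None,fx=3,fy=3,interpolation=cv2.INTER_CUBIC))
cv2.imwrite("pics/scz.png",cv2.resize(s["pixels"][140:310,110:370],None,fx=3,fy=3,interpolation=cv2.INTER_CUBIC))
E
```

```text
[[411.0388   0.     277.4465]
 [  0.     411.0388 217.3447]
 [  0.       0.       1.    ]] [0.0068 0.     0.     0.     0.    ] [[-0.1194 -0.748   0.6529  1.312 ]
 [ 0.9928 -0.0878  0.081   0.1662]
 [-0.0033  0.6579  0.7531  0.9822]
 [ 0.      0.      0.      1.    ]]
[[496.1332   0.     278.8876]
 [  0.     496.1332 209.0054]
 [  0.       0.       1.    ]] [-0.0142  0.      0.      0.      0.    ] [[ 0.0262  0.9864 -0.1623  0.3951]
 [-0.9995  0.0283  0.0104  0.0943]
 [ 0.0149  0.162   0.9867  1.2833]
 [ 0.      0.      0.      1.    ]]
latch [ 0.5717 -0.206   0.162 ] [[0.4139 0.0612]] [[ 0.4915 -0.0879]]
bar [ 0.4964 -0.0292  0.1238] [[-0.2011 -0.0164]] [[-0.2492  0.0241]]
hinge [ 0.7557 -0.0438  0.1039] [[-1.6952 -0.1408]] [[-1.7327  0.2252]]
ball [0.5348 0.1566 0.2382] [[0.1317 0.    ]] [[ 0.161  -0.0043]]
mark [ 0.5045 -0.2019  0.1254] [[-1.011 -0.153]] [[-1.2584  0.1875]]
whet [ 0.4748 -0.0462  0.0107] [[-0.4334 -0.0345]] [[-0.5329  0.0499]]
chest [ 0.6483 -0.0302 -0.0001] [[-2.3417 -0.1896]] [[-2.5663  0.2451]]
sauce [0.7158 0.2379 0.    ]
cup [ 0.5447 -0.327   0.    ]
tape [0.5844 0.2492 0.    ]
jar [ 0.6887 -0.341   0.    ]
bowl [0.4661 0.1337 0.    ]
```

View pics/topz.png

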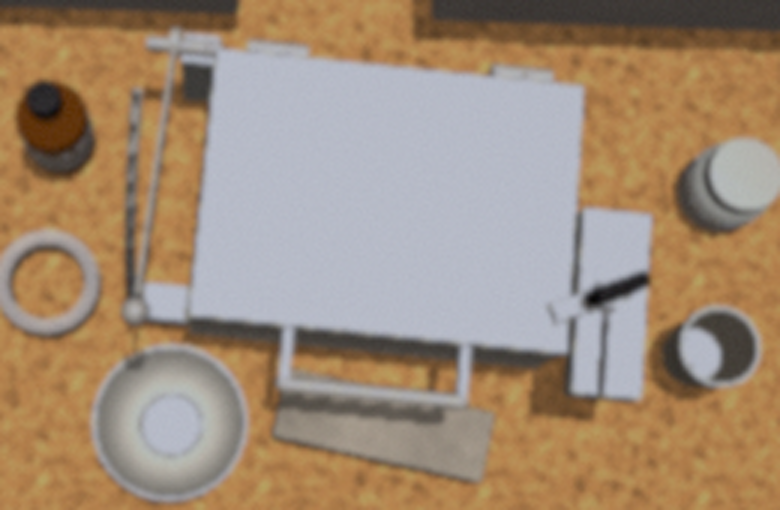

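View pics/scz.png

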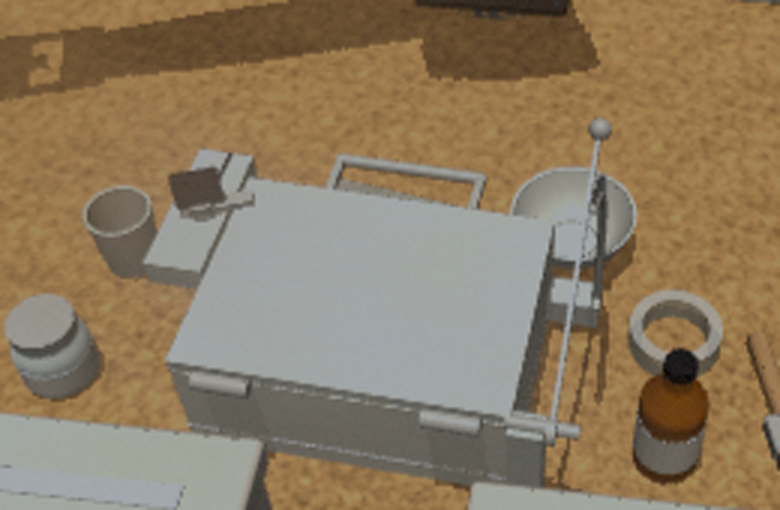

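```bash
cat > fit.py <<'E'
import pickle
from h import *
from scipy.optimize import least_squares
np.set_printoptions(precision=4,suppress=True)
P=pickle.load(open("p0.pkl","rb"));s,t=P["scene"],P["top"]
Z=lambda p,u,o:(p,(u[0]/3+o[0],u[1]/3+o[1]))
tz=lambda u:Z(t,u,(200,120)); sz=lambda u:Z(s,u,(110,140))
def ch(th,p): 
    c,n=np.cos(th[2]),np.sin(th[2]); return np.array([th[0]+c*p[0]-n*p[1],th[1]+n*p[0]+c*p[1],p[2]])
C={"bl":(.11,.15,.124),"br":(.11,-.15,.124),"fr":(-.11,-.15,.124),"fl":(-.11,.15,.124)}
obs=[(C["bl"],*tz((216,50))),(C["br"],*tz((583,87))),(C["fr"],*tz((568,352))),(C["fl"],*tz((190,316))),
(C["br"],*sz((170,364))),(C["fr"],*sz((247,181))),(C["fl"],*sz((555,228))),
((-.155,0,.117),*tz((372,393))),((-.155,0,.117),*sz((409,168))),((-.155,0,.117),s,(245.4,195.9)),((-.155,0,.117),t,(325.6,248))]
def ball(a): r=.265; return (.11-r*np.cos(a),.184,.11+r*np.sin(a)+.007*np.cos(a)*0)
bo=[(*tz((135,311)),),(*sz((600,129)),),(s,(310.3,181.7)),(t,(243.8,223))]
def f(v):
    r=[]
    for p,pic,uv in obs: r+=list(proj(pic,ch(v,p))[0]-uv)
    for pic,uv in bo: r+=list(proj(pic,ch(v,ball(v[3])))[0]-uv)
    return np.array(r)
R=least_squares(f,[.65,-.04,-.07,.6],loss="soft_l1")
v=R.x
if __name__=="__main__":
    print(v,np.degrees(v[2]));print(f(v).reshape(-1,2))
    print("bar",ch(v,(-.155,0,.117)),"latch by mark", )
    for pic,u in [(t,(592,300)),(t,(648,275)),]: print("wing",onz(t,(u[0]/3+200,u[1]/3+120),.173))
    print("tongue tip",onz(t,(553/3+200,312/3+120),.13))
    q=onz(t,(606/3+200,312/3+120),.122);q2=onz(t,(602/3+200,396/3+120),.122)
    print("line",q,q2)
    # latch axis in chest coords
    for y in(-.18,-.19,-.2): print(ch(v,(-.05,y,.157)),proj(t,ch(v,(-.05,y,.157))),proj(s,ch(v,(-.05,y,.157))))
    c,n=np.cos(v[2]),np.sin(v[2])
    for n_,X in [("mark",(0.5045,-.2019)),("line2",q2[:2]),("latch",(.5717,-.206))]:
        d=np.array(X)-v[:2];print(n_,c*d[0]+n*d[1],-n*d[0]+c*d[1])
E
python3 fit.py
```

```text
[ 0.6456 -0.037  -0.0653  0.493 ] -3.740239903571977
[[-0.8203 -0.8429]
 [-0.154  -1.6956]
 [-0.1252 -0.1912]
 [-0.9297  0.032 ]
 [-2.1583 -0.9288]
 [-0.2642 -1.5147]
 [-0.2923 -3.1532]
 [ 0.0609 -0.4691]
 [ 0.0839  0.2432]
 [ 1.0172  0.3432]
 [-1.5391  2.5309]
 [-0.0495 -0.3171]
 [-0.3753 -0.6641]
 [-0.6753  0.6359]
 [ 1.1505  0.3495]]
bar [ 0.491  -0.0269  0.117 ] latch by mark
wing [ 0.5601 -0.1869  0.173 ]
wing [ 0.5805 -0.2298  0.173 ]
tongue tip [ 0.5562 -0.1669  0.13  ]
line [ 0.5585 -0.2108  0.122 ] [ 0.492  -0.2067  0.122 ]
[ 0.584  -0.2134  0.157 ] [[406.8976 211.071 ]] [[172.7   204.628]]
[ 0.5833 -0.2234  0.157 ] [[411.1989 211.4715]] [[169.2303 204.1446]]
[ 0.5827 -0.2333  0.157 ] [[415.4995 211.872 ]] [[165.7679 203.6623]]
mark -0.13007006166159185 -0.17373626367991563
line2 -0.14226607466411353 -0.1793545509398194
latch -0.06274573840414992 -0.17344386339354573
```

>>> jog_arm(targets="22 33 2 0 0 7 1; 22 33 2 0 0 7 1; 22 33 2 0 0 7 1; 22 33 2 0 0 7 1; 22 33 2 0 0 7 1; 22 33 2 0 0 7 1; 22 33 2 0 0 7 1; 22 33 2 0 0 7 1; 22 33 2 0 0 7 1; 22 33 2 0 0 7 1")

```text
time: 2.78
eef_pos: [0.5252, -0.2647, 0.252]
tcp_rot: [0.655, 0.756, -0.0, 0.003]
contact_force: [0.6, -0.4, 0.3]
opening: 0.995
```

>>> jog_arm(targets="23 27 0 0 0 6 1; 23 27 0 0 0 6 1; 0 0 0 0 0 0 1")

```text
time: 3.03
eef_pos: [0.5759, -0.2014, 0.2539]
tcp_rot: [0.563, 0.826, 0.002, 0.004]
contact_force: [0.7, 0.9, -0.2]
opening: 0.998
```

```bash
python3 - <<'E'
from h import *
np.set_printoptions(precision=4,suppress=True)
P={}
for n in ["wrist"]:
    P[n]=read_camera(n);cv2.imwrite(f"pics/{n}1.png",P[n]["pixels"])
pickle.dump(P,open("p1.pkl","wb"))
w=P["wrist"];print(w["world_from_camera"])
for t in ["latch_grip","mark","lid_bar"]:
    r=mark_of(t,w);print(t,[(np.round(x["uv"],1).tolist(),round(x["p"],2),onz(w,x["uv"],{"latch_grip":.157,"mark":.122,"lid_bar":.117}[t])) for x in r[:2]])
s=get_state();print(s["eef_pos"],s["tcp_rot"],s["time"],s["qpos"])
E
```

```text
[[ 0.9307 -0.3458 -0.1192  0.5463]
 [ 0.3657  0.8873  0.281  -0.1293]
 [ 0.0086 -0.3051  0.9523  0.3968]
 [ 0.      0.      0.      1.    ]]
latch_grip [([264.2, 226.2], 0.8, array([ 0.5714, -0.2123,  0.157 ])), ([387.4, 56.7], 0.51, array([ 0.604 , -0.0753,  0.157 ]))]
mark [([177.8, 171.0], 0.69, array([ 0.494 , -0.2057,  0.122 ]))]
lid_bar []
[ 0.5726 -0.207   0.2533] [0.5674 0.8234 0.0001 0.0036] 3.2333 [-0.5131  0.1221  1.7275 -0.0004  1.2847 -0.877 ]
```

View pics/wrist1.png

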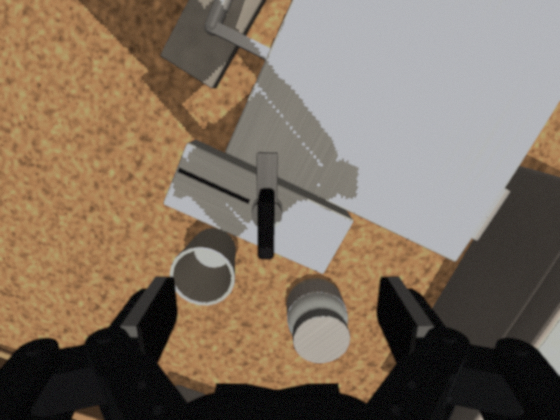

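```bash
python3 - <<'E'
from h import *
np.set_printoptions(precision=4,suppress=True)
w=pickle.load(open("p1.pkl","rb"))["wrist"]
a=onz(w,(265.5,250),.173);b=onz(w,(266,191),.173);print(a,b,(a+b)/2)
c=onz(w,(267,154),.133);print(c)
m=onz(w,(178,172),.122);m2=onz(w,(249,202),.122);print(m,m2,np.degrees(np.arctan2(*(m2-m)[[1,0]])), m+.078*(m2-m)/np.linalg.norm(m2-m))
ang=lambda d:np.degrees(np.arctan2(-d[0],d[1]))
print(ang(b-a),ang(c-(a+b)/2))
E
```

```text
[ 0.5768 -0.2229  0.173 ] [ 0.562  -0.1833  0.173 ] [ 0.5694 -0.2031  0.173 ]
[ 0.5553 -0.1658  0.133 ]
[ 0.4944 -0.2065  0.122 ] [ 0.556  -0.2093  0.122 ] -2.6068037199208076 [ 0.5724 -0.21    0.122 ]
20.44156755190355 20.7783159080378
```

>>> jog_arm(targets="-1 -2 -38 0 0 0 1; 0 0 -38 0 0 0 1; 0 0 -30 0 0 0 1; 0 0 0 0 0 0 1")

```text
time: 3.57
eef_pos: [0.5699, -0.2163, 0.1491]
tcp_rot: [0.572, 0.82, -0.0, 0.009]
contact_force: [-0.8, -0.1, -1.8]
opening: 1.0
```

>>> jog_arm(targets="1 6 -9 0 0 0 1; 0 0 0 0 0 0 1")

```text
time: 3.73
eef_pos: [0.5692, -0.2126, 0.1394]
tcp_rot: [0.575, 0.818, -0.0, 0.008]
contact_force: [0.4, -0.3, -0.8]
opening: 1.0
```

>>> jog_arm(targets="2 4 0 0 0 1 0.3; 0 0 0 0 0 0 -1; 0 0 0 0 0 0 -1; 0 0 0 0 0 0 -1; 0 0 0 0 0 0 -1", force=30)

```text
time: 4.15
eef_pos: [0.5749, -0.2112, 0.1476]
tcp_rot: [0.567, 0.823, 0.0, 0.014]
contact_force: [-0.6, 0.9, 0.2]
opening: 0.299
```

>>> jog_arm(targets="-3 2 -8 0 0 0 -1; 0 0 0 0 0 0 -1; 0 0 0 0 0 0 -1")

```text
time: 4.4
eef_pos: [0.5721, -0.2111, 0.1425]
tcp_rot: [0.567, 0.824, -0.002, 0.016]
contact_force: [1.7, -1.3, 0.2]
opening: 0.138
```

>>> jog_arm(targets="0 0 -2 0 0 7 -1; 0 0 0 0 0 7 -1; 0 0 0 0 0 7 -1; 0 0 0 0 0 7 -1; 0 0 0 0 0 7 -1; 0 0 0 0 0 7 -1")

```text
time: 4.9
eef_pos: [0.5725, -0.2106, 0.1425]
tcp_rot: [0.224, 0.974, 0.003, 0.016]
contact_force: [-0.5, -0.4, 0.7]
opening: 0.133
```

>>> jog_arm(targets="0 0 0 0 0 7 -1; 0 0 0 0 0 7 -1; 0 0 0 0 0 6.5 -1; 0 0 0 0 0 0 -1; 0 0 0 0 0 0 -1")

```text
time: 5.32
eef_pos: [0.5726, -0.2103, 0.1425]
tcp_rot: [0.041, 0.999, 0.006, 0.015]
contact_force: [-0.3, 1.4, 0.9]
opening: 0.135
```

>>> jog_arm(targets="0 0 0 0 0 0 1; 0 0 0 0 0 0 1; 0 0 0 0 0 0 1; 0 0 0 0 0 0 1; 0 0 0 0 0 0 1; 0 0 20 0 0 0 1; 0 0 38 0 0 0 1; 0 0 38 0 0 0 1")

```text
time: 5.98
eef_pos: [0.5663, -0.2058, 0.2275]
tcp_rot: [0.046, 0.999, 0.012, 0.005]
contact_force: [0.8, -1.1, -0.3]
opening: 1.002
```

```bash
python3 - <<'E'
from h import *
np.set_printoptions(precision=4,suppress=True)
P={}
for n in ["wrist","top"]:
    P[n]=read_camera(n);cv2.imwrite(f"pics/{n}2.png",P[n]["pixels"])
pickle.dump(P,open("p2.pkl","wb"))
s=get_state();print(s["eef_pos"],s["tcp_rot"],s["time"],s["qpos"])
E
```

```text
[ 0.5705 -0.2081  0.2362] [0.0461 0.9988 0.0084 0.013 ] 6.0833 [-0.5279  0.1245  1.7567  0.0285  1.2451 -2.0153]
```

View pics/wrist2.png

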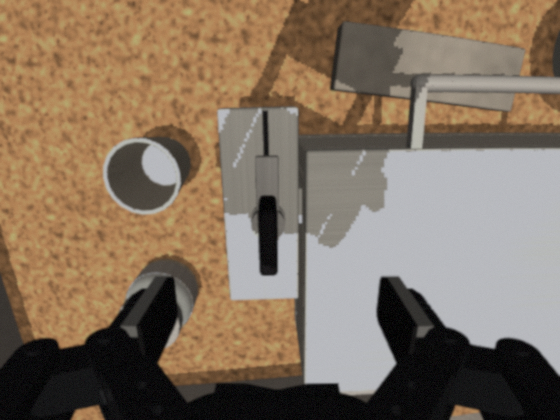

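>>> jog_arm(targets="-8 18 0 0 0 -7 0; -8 18 0 0 0 -7 0; -8 18 0 0 0 -7 0; -8 18 0 0 0 -7 0; -8 18 0 0 0 -7 0; -8 18 0 0 0 -7 0; -8 18 0 0 0 -7 0; -8 18 0 0 0 -7 0; -8 18 0 0 0 -7 0; -8 18 0 0 0 -7 0")

```text
time: 6.92
eef_pos: [0.4876, -0.025, 0.2354]
tcp_rot: [0.623, 0.782, -0.003, 0.017]
contact_force: [-0.4, 0.7, -0.4]
opening: 0.5
```

```bash
python3 - <<'E'
from h import *
np.set_printoptions(precision=4,suppress=True)
w=pickle.load(open("p2.pkl","rb"))["wrist"]
print(onz(w,(430,84.5),.117),onz(w,(550,85.5),.117),onz(w,(414,84),.117),onz(w,(306,150),.124))
E
```

```text
[ 0.4865 -0.0867  0.117 ] [0.4926 0.0056 0.117 ] [ 0.4853 -0.0983  0.117 ] [ 0.5236 -0.1779  0.124 ]
```

>>> jog_arm(targets="1 -1 0 0.6 0.8 -5.5 0; 1 -1 0 0.6 0.8 -5.5 0; 0 0 0 0 0 -5.5 0; 0 0 0 0 0 0 0")

```text
time: 7.25
eef_pos: [0.4868, -0.022, 0.2333]
tcp_rot: [0.734, 0.68, -0.005, -0.003]
contact_force: [0.5, -0.1, 0.3]
opening: 0.507
```

```bash
python3 - <<'E'
from h import *
np.set_printoptions(precision=4,suppress=True)
P={}
for n in ["wrist"]:
    P[n]=read_camera(n);cv2.imwrite(f"pics/{n}3.png",P[n]["pixels"])
pickle.dump(P,open("p3.pkl","wb"))
s=get_state();print(s["eef_pos"],s["tcp_rot"],s["time"],s["qpos"])
E
```

```text
[ 0.4868 -0.0221  0.2333] [ 0.7325  0.6807 -0.0051 -0.003 ] 7.3 [-0.2511 -0.1321  2.0177 -0.0056  1.2665 -0.1762]
```

View pics/wrist3.png

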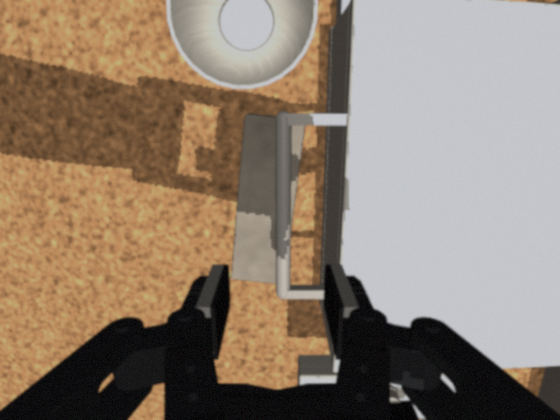

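```bash
python3 - <<'E'
from h import *
np.set_printoptions(precision=4,suppress=True)
w=pickle.load(open("p3.pkl","rb"))["wrist"]
a=onz(w,(283.5,120),.117);b=onz(w,(283,292),.117);print(a,b,(a+b)/2,np.degrees(np.arctan2(*(a-b)[[1,0]])),onz(w,(349,50),.124),onz(w,(341,280),.124))
E
```

```text
[0.4954 0.0436 0.117 ] [ 0.4851 -0.0963  0.117 ] [ 0.4902 -0.0264  0.117 ] 85.7841685547335 [0.5424 0.0866 0.124 ] [ 0.533  -0.0846  0.124 ]
```

>>> jog_arm(targets="2 -4 -30 0 0 0 0; 0 0 -30 0 0 0 0; 0 0 -20 0 0 0 0; 0 0 0 0 0 0 0")

```text
time: 7.63
eef_pos: [0.4903, -0.0268, 0.153]
tcp_rot: [0.729, 0.684, -0.003, 0.0]
contact_force: [-0.9, 0.2, 0.1]
opening: 0.499
```

>>> jog_arm(targets="-2 0 -20 0 0 0 0; 0 0 -20 0 0 0 0; 0 0 -12 0 0 0 0; 0 0 0 0 0 0 0")

```text
time: 7.97
eef_pos: [0.4894, -0.0275, 0.1018]
tcp_rot: [0.727, 0.687, -0.002, 0.002]
contact_force: [-0.4, 0.1, 0.4]
opening: 0.502
```

>>> jog_arm(targets="1 0 -5 0 0 0 -0.3; 0 0 0 0 0 0 -1; 0 0 0 0 0 0 -1; 0 0 0 0 0 0 -1; 0 0 0 0 0 0 -1", force=50)

```text
time: 8.38
eef_pos: [0.4898, -0.0278, 0.0997]
tcp_rot: [0.726, 0.687, -0.004, 0.0]
contact_force: [0.8, 0.2, -3.9]
opening: 0.123
```

>>> jog_arm(targets="0 0 13 0.2 2.9 0 -1; 0 0 13 0.2 2.9 0 -1; 1 0 13 0.2 2.9 0 -1; 2 0 13 0.2 2.9 0 -1; 0 0 0 0 0 0 -1")

```text
time: 8.8
eef_pos: [0.4936, -0.0281, 0.1552]
tcp_rot: [0.723, 0.683, -0.074, -0.075]
contact_force: [-4.3, 1.2, -3.1]
opening: 0.117
```

>>> jog_arm(targets="2 0 12 0.2 2.7 0 -1; 3 0 12 0.2 2.7 0 -1; 3 0 12 0.2 2.7 0 -1; 4 0 12 0.2 2.7 0 -1; 0 0 0 0 0 0 -1; 0 0 0 0 0 0 -1")

```text
time: 9.3
eef_pos: [0.507, -0.0291, 0.2042]
tcp_rot: [0.712, 0.674, -0.137, -0.143]
contact_force: [-3.1, 0.0, -3.0]
opening: 0.121
```

```bash
python3 - <<'E'
from h import *
np.set_printoptions(precision=4,suppress=True)
P={}
for n in ["wrist","scene","top"]:
    P[n]=read_camera(n);cv2.imwrite(f"pics/{n}4.png",P[n]["pixels"])
pickle.dump(P,open("p4.pkl","wb"))
for n in P:
    for t in ["pointer_ball","lid_bar","latch_grip"]:
        print(n,t,[(np.round(x["uv"],1).tolist(),round(x["p"],2)) for x in mark_of(t,P[n])[:2]])
s=get_state();print(s["eef_pos"],s["tcp_rot"],s["time"],s["contact_force"])
cv2.imwrite("pics/scz4.png",cv2.resize(P["scene"]["pixels"][140:310,110:370],None,fx=3,fy=3,interpolation=cv2.INTER_CUBIC))
cv2.imwrite("pics/topz4.png",cv2.resize(P["top"]["pixels"][120:290,200:460],None,fx=3,fy=3,interpolation=cv2.INTER_CUBIC))
E
```

```text
wrist pointer_ball []
wrist lid_bar [([275.2, 298.0], 0.86)]
wrist latch_grip []
scene pointer_ball [([309.9, 182.9], 0.84)]
scene lid_bar [([243.5, 176.7], 0.78)]
scene latch_grip [([177.9, 201.6], 0.62)]
top pointer_ball [([245.1, 223.2], 0.83)]
top lid_bar []
top latch_grip [([403.2, 217.1], 0.85)]
[ 0.5071 -0.0291  0.2046] [ 0.712   0.6736 -0.1371 -0.143 ] 9.9 [-1.0346 -1.229  -2.8172]
```

View pics/scz4.png

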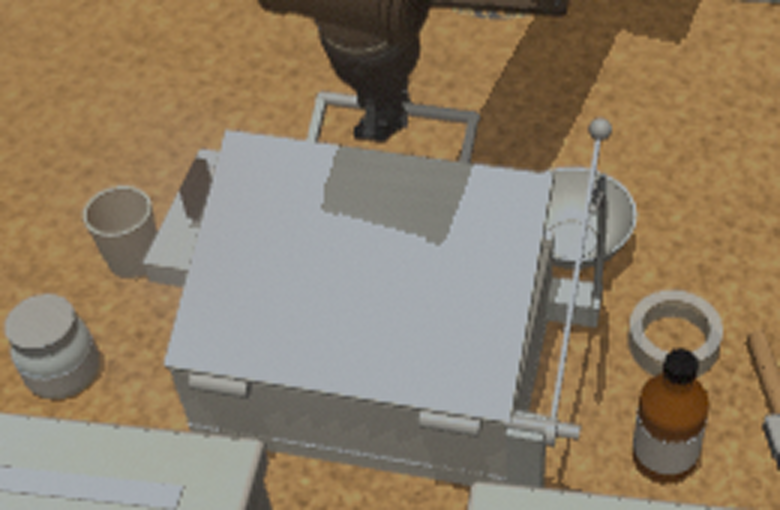

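View pics/topz4.png

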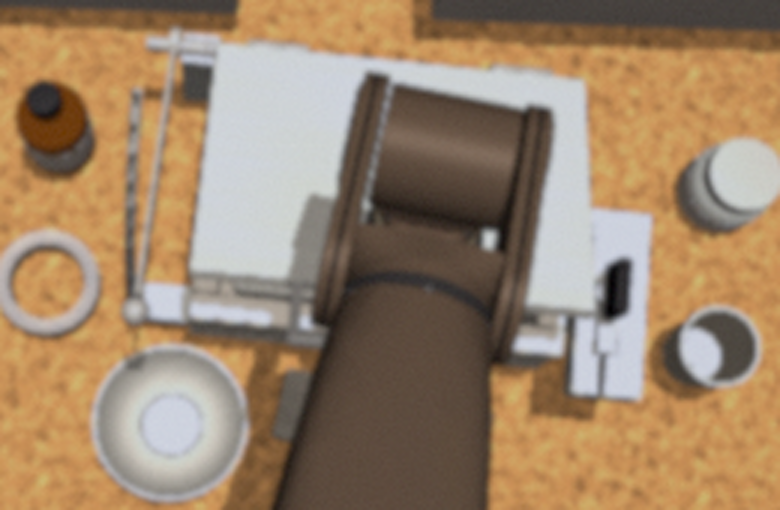

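View pics/wrist4.png

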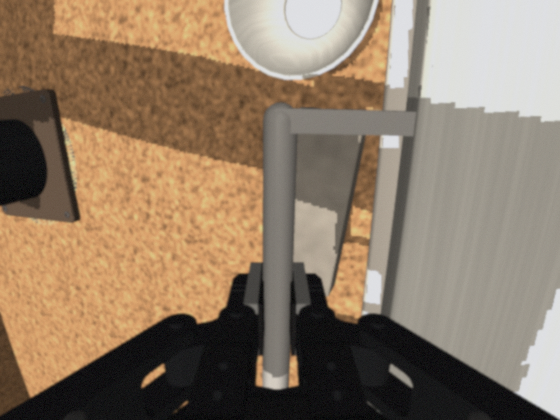

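```bash
cat > fit2.py <<'E'
from fit import *
P4=pickle.load(open("p4.pkl","rb"));s4,t4=P4["scene"],P4["top"]
H=np.array([.11,0,.11])
def rot(p,a):
    d=np.array(p)-H;c,n=np.cos(a),np.sin(a)
    return H+[c*d[0]+n*d[2],d[1],-n*d[0]+c*d[2]]
def S(u):return(s4,(u[0]/3+110,u[1]/3+140))
def T(u):return(t4,(u[0]/3+200,u[1]/3+120))
lo=[((-.155,.065,.117),*S((473,116))),((-.155,-.065,.117),*S((322,98))),((-.11,.15,.124),*S((552,171))),((-.11,-.15,.124),*S((227,130))),((-.11,.15,.124),*T((190,274)))]
bl=[(S((600,129))),(T((135,311))),(s4,(309.9,182.9)),(t4,(245.1,223.2))]
for off in (0,.007):
  def g(v):
    r=[]
    for p,pic,uv in obs: r+=list(proj(pic,ch(v,p))[0]-uv)
    for p,pic,uv in lo: r+=list(proj(pic,ch(v,rot(p,v[4])))[0]-uv)
    for pic,uv in bl: r+=list(proj(pic,ch(v,rot((-.155,.184,.11+off),v[3])))[0]-uv)
    return np.array(r)
  R=least_squares(g,[.65,-.04,-.07,.5,.4],loss="soft_l1");print(off,R.x,R.cost);print(g(R.x)[-18:].reshape(-1,2))
  v=R.x;print("ball",ch(v,rot((-.155,.184,.11+off),v[3])),"bar",ch(v,rot((-.155,0,.117),v[4])))
E
python3 fit2.py
```

```text
0 [ 0.6453 -0.0374 -0.0658  0.4896  0.3941] 14.17449432112089
[[-2.0388  0.4624]
 [ 1.5795  0.4819]
 [ 0.1688  0.7506]
 [-1.2285 -0.126 ]
 [-0.4945 -0.7951]
 [-0.4756 -0.6155]
 [ 0.081   0.0155]
 [-0.3756 -0.5155]
 [-0.019   0.4822]]
ball [0.5338 0.1544 0.2346] bar [ 0.5136 -0.0287  0.2182]
0.007 [ 0.6454 -0.0374 -0.0659  0.4634  0.3941] 14.219817553069365
[[-2.039   0.4685]
 [ 1.5802  0.4846]
 [ 0.1666  0.7592]
 [-1.2285 -0.1258]
 [-0.4927 -0.8082]
 [-0.4714 -0.6441]
 [ 0.0764  0.0249]
 [-0.3714 -0.5441]
 [-0.0236  0.4915]]
ball [0.5338 0.1544 0.2347] bar [ 0.5136 -0.0287  0.2182]
```

>>> jog_arm(targets="4 0 10 0.2 2.3 0 -1; 4 0 10 0.2 2.3 0 -1; 0 0 0 0 0 0 -1; 0 0 0 0 0 0 -1; 0 0 0 0 0 0 -1; 0 0 0 0 0 0 -1")

```text
time: 10.4
eef_pos: [0.5155, -0.0297, 0.2241]
tcp_rot: [0.706, 0.668, -0.163, -0.171]
contact_force: [-1.2, 0.1, -2.7]
opening: 0.119
```

```bash
python3 - <<'E'
from h import *
np.set_printoptions(precision=4,suppress=True)
P={}
for n in ["wrist","scene","top"]:
    P[n]=read_camera(n);cv2.imwrite(f"pics/{n}5.png",P[n]["pixels"])
pickle.dump(P,open("p5.pkl","wb"))
for i in range(2):
  for n in ["scene"]:
    for t in ["pointer_ball","lid_bar"]:
        print(n,t,[(np.round(x["uv"],1).tolist(),round(x["p"],2)) for x in mark_of(t,P[n])[:2]])
  s=get_state();print(s["eef_pos"],s["tcp_rot"],s["time"],s["contact_force"],s["opening"])
cv2.imwrite("pics/scz5.png",cv2.resize(P["scene"]["pixels"][140:310,110:370],None,fx=3,fy=3,interpolation=cv2.INTER_CUBIC))
E
```

```text
scene pointer_ball [([310.2, 179.1], 0.76)]
scene lid_bar [([239.7, 174.4], 0.65), ([173.2, 199.6], 0.4)]
[ 0.5155 -0.0297  0.2242] [ 0.7055  0.6679 -0.1634 -0.1714] 10.65 [-0.4986 -0.4797 -3.1297] 0.1197361045222577
scene pointer_ball [([310.2, 179.1], 0.76)]
scene lid_bar [([239.7, 174.4], 0.65), ([173.2, 199.6], 0.4)]
[ 0.5156 -0.0297  0.2243] [ 0.7055  0.6679 -0.1635 -0.1715] 10.75 [-1.2141 -0.2308 -3.1826] 0.122499442212144
```

View pics/scz5.png

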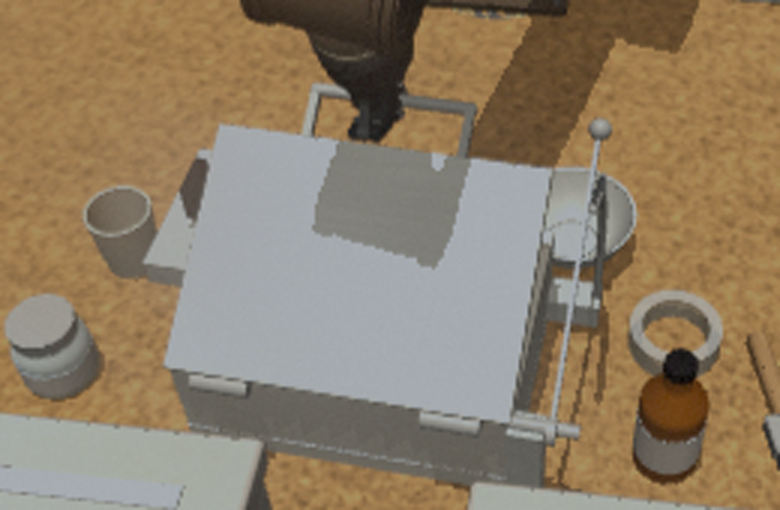

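View pics/top5.png

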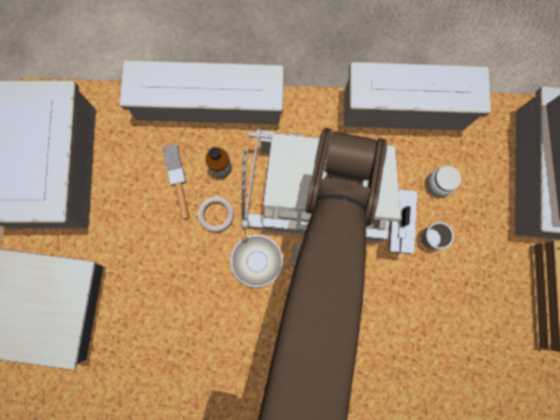

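```bash
sed -e 's/p4.pkl/p5.pkl/' -e 's/^lo=.*/lo=[((-.155,.065,.117),*S((471,107))),((-.155,-.065,.117),*S((316,90))),((-.11,.15,.124),*S((552,166))),((-.11,-.15,.124),*S((221,125)))]/' fit2.py > fit3.py; python3 fit3.py; python3 - <<'E'
import sys
sys.path.insert(0,'.')
from fit3 import *
for a in (.42,.45,.475,.5): print(a,[np.round((proj(s4,ch(v,rot(p,a)))[0]-[110,140])*3,1).tolist() for p in ((-.155,.065,.117),(-.155,-.065,.117),(-.11,.15,.124),(-.11,-.15,.124))])
E
```

```text
0 [ 0.6458 -0.0371 -0.0657  0.4877  0.4834] 14.080101316064534
[[-1.5209  2.4521]
 [-2.3299  0.4831]
 [ 1.6504  0.0891]
 [-0.1577  0.5072]
 [-1.502  -0.5578]
 [-0.3974 -0.4271]
 [-0.0186 -0.0552]
 [-0.2974 -0.3271]
 [-0.1186  0.4115]]
ball [0.5341 0.1546 0.2342] bar [ 0.5247 -0.0292  0.2394]
0.007 [ 0.6458 -0.0371 -0.0658  0.4613  0.4835] 14.113372471630685
[[-1.5238  2.4419]
 [-2.3329  0.4858]
 [ 1.6462  0.0874]
 [-0.1616  0.5153]
 [-1.5077 -0.5606]
 [-0.3929 -0.4502]
 [-0.0235 -0.046 ]
 [-0.2929 -0.3502]
 [-0.1235  0.4207]]
ball [0.534  0.1546 0.2342] bar [ 0.5247 -0.0292  0.2394]
0 [ 0.6458 -0.0371 -0.0657  0.4877  0.4834] 14.080101316064534
[[-1.5209  2.4521]
 [-2.3299  0.4831]
 [ 1.6504  0.0891]
 [-0.1577  0.5072]
 [-1.502  -0.5578]
 [-0.3974 -0.4271]
 [-0.0186 -0.0552]
 [-0.2974 -0.3271]
 [-0.1186  0.4115]]
ball [0.5341 0.1546 0.2342] bar [ 0.5247 -0.0292  0.2394]
0.007 [ 0.6458 -0.0371 -0.0658  0.4613  0.4835] 14.113372471630685
[[-1.5238  2.4419]
 [-2.3329  0.4858]
 [ 1.6462  0.0874]
 [-0.1616  0.5153]
 [-1.5077 -0.5606]
 [-0.3929 -0.4502]
 [-0.0235 -0.046 ]
 [-0.2929 -0.3502]
 [-0.1235  0.4207]]
ball [0.534  0.1546 0.2342] bar [ 0.5247 -0.0292  0.2394]
0.42 [[466.2, 114.9], [325.2, 96.9], [552.4, 171.7], [221.5, 127.9]]
0.45 [[465.2, 111.7], [323.2, 93.6], [552.0, 169.6], [219.2, 125.6]]
0.475 [[464.3, 109.3], [321.5, 91.1], [551.6, 168.1], [217.2, 123.9]]
0.5 [[463.4, 106.9], [319.8, 88.7], [551.3, 166.6], [215.1, 122.3]]
```

```bash
python3 - <<'E'
from h import *
s=get_state();print(s["eef_pos"],s["dq"],s["contact_force"],s["opening"])
print(sign_off())
E
```

```text
[ 0.5155555  -0.02973772  0.224257  ] [ 0.00023738  0.00190803 -0.00045719 -0.00107095  0.00216006  0.00058376] [-1.2140804  -0.23081866 -3.18262331] 0.122499442212144
the job is handed in; nothing more can be done
None
```

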